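Put the deep sockets back in their tray

TASK

Put the four deep (tall) sockets back into the socket tray, each standing upright on the floor of the well made for its size: the smallest socket in the smallest well, the next in the next larger, up to the largest in the largest. The two short sockets do not belong to this set: leave them where they stand.

Things in the scene. Friction and masses are not known exactly. Their poses are not given: they have to be found in the camera images.
- deep_27_center (a point): Deep socket, the smallest of four: plain upright steel cylinder 27 mm in diameter and 78 mm tall, dark square drive hole drawn on its flat top. Stands loose on its flat foot. The point is its centre, 39 mm above its foot; z is its upright axis.
- deep_36_center (a point): Deep socket, the second smallest of four: plain upright steel cylinder 36 mm in diameter and 78 mm tall, dark square drive hole drawn on its flat top. Stands loose on its flat foot. The point is its centre, 39 mm above its foot; z is its upright axis.
- deep_45_center (a point): Deep socket, the second largest of four: plain upright steel cylinder 45 mm in diameter and 78 mm tall, dark square drive hole drawn on its flat top. Stands loose on its flat foot. The point is its centre, 39 mm above its foot; z is its upright axis.
- deep_54_center (a point): Deep socket, the largest of four: plain upright steel cylinder 54 mm in diameter and 78 mm tall, dark square drive hole drawn on its flat top. Stands loose on its flat foot. The point is its centre, 39 mm above its foot; z is its upright axis.
- short_40_center (a point): Short socket, does not belong in the tray: same steel look, 40 mm in diameter but only 40 mm tall. Loose. The point is its centre, 20 mm above its foot; z is its upright axis.
- short_50_center (a point): Short socket, does not belong in the tray: same steel look, 50 mm in diameter but only 40 mm tall. Loose. The point is its centre, 20 mm above its foot; z is its upright axis.
- well_43_floor (a point): Well block with the smallest of the four round wells: grey block 80 x 80 mm and 28 mm high, one of four in a row with 82 mm between centres in one shallow fixed tray, its rim 32 mm above the bench. The well in its middle is 43 mm across and 22 mm deep. The point is the centre of the well's floor, 10 mm above the bench; z is up, y runs along the row of blocks, x across it. Does not move.
- well_52_floor (a point): Well block with the second smallest of the four round wells: grey block 80 x 80 mm and 28 mm high, one of four in a row with 82 mm between centres in one shallow fixed tray, its rim 32 mm above the bench. The well in its middle is 52 mm across and 22 mm deep. The point is the centre of the well's floor, 10 mm above the bench; z is up, y runs along the row of blocks, x across it. Does not move.
- well_61_floor (a point): Well block with the second largest of the four round wells: grey block 80 x 80 mm and 28 mm high, one of four in a row with 82 mm between centres in one shallow fixed tray, its rim 32 mm above the bench. The well in its middle is 61 mm across and 22 mm deep. The point is the centre of the well's floor, 10 mm above the bench; z is up, y runs along the row of blocks, x across it. Does not move.
- well_70_floor (a point): Well block with the largest of the four round wells: grey block 80 x 80 mm and 28 mm high, one of four in a row with 82 mm between centres in one shallow fixed tray, its rim 32 mm above the bench. The well in its middle is 70 mm across and 22 mm deep. The point is the centre of the well's floor, 10 mm above the bench; z is up, y runs along the row of blocks, x across it. Does not move.
Things that resemble listed ones, but are neither listed nor needed, are in the scene too. Leave any brown, green or turquoise look-alike of the part that bears well_52_floor alone.

How it is judged (in metres and radians):
At the end, for the whole second after the job is handed in: Each deep socket stands upright (within 0.12 rad), at rest, on the floor of the well of its own size rank: its centre within 13 mm of the well axis and 33 to 45 mm above the well floor. Each short socket is within 30 mm of where it started (horizontal distance between deep_27_center and well_43_floor below 0.013 m and z of deep_27_center in the frame of well_43_floor between 0.033 and 0.045 m and angle between each of deep_27_center, deep_36_center, deep_45_center, deep_54_center's own z axis and vertical below 0.12 rad and linear speed of each of deep_27, deep_36, deep_45, deep_54 below 0.02 m/s and horizontal distance between deep_36_center and well_52_floor below 0.013 m and z of deep_36_center in the frame of well_52_floor between 0.033 and 0.045 m and horizontal distance between deep_45_center and well_61_floor below 0.013 m and z of deep_45_center in the frame of well_61_floor between 0.033 and 0.045 m and horizontal distance between deep_54_center and well_70_floor below 0.013 m and z of deep_54_center in the frame of well_70_floor between 0.033 and 0.045 m and distance of each of short_40_center, short_50_center from where it was at the start of the episode below 0.03 m); the robot touches nothing.
It fails at once if a short socket (40 mm) is moved more than 30 mm from where it stood (distance of short_40_center from where it was at the start of the episode above 0.03 m).
It fails at once if a short socket (50 mm) is moved more than 30 mm from where it stood (distance of short_50_center from where it was at the start of the episode above 0.03 m).
It also fails if it takes over 99 s, if anything falls off the work surface, if the arm or the gripper's body presses on something with over 40 N, if the wrist force passes 120 N, or if a joint passes its speed limit or range.

ROBOT

A 6-joint arm with a two-finger parallel gripper is mounted at the origin on a cart in front of the work surface, level with it; the furniture and walls round the work are solid. World frame = base frame: x ahead of the robot, y to its left, z up, the work surface at z = 0. Lengths are in m, angles in degrees, forces in N, time in s.
With the tool pointing down it reaches from about 0.35 to 0.875 m from the base axis. Payload 4.2 kg.
Tool frame: the origin (TCP) lies on the front face of the gripper's body, between the roots of the fingers; the fingertips stand 70 mm ahead of it and the grasp point (between the pads) lies 51 mm ahead of it; z points along the fingers, y is the line along which they close (so a half turn about z gives the same grasp; the last joint's range is limited). The gripper opens to 87 mm and grips with 3 to 60 N. Pads are 19 mm wide; open, the fingers measure 117 mm over their backs; the gripper's body (75 mm by 190 mm) begins 51 mm behind the grasp point.
Start: joints at [80.248, 22.042, 0.453, 0, -68.411, -14.817], TCP at [0.26, 0.568, 0.292] pointing down, gripper open.
Joint ranges: [-179.83, 179.83], [-69.29, 118.12], [-61.27, 80.66], [-181.25, 117.63], [-171.15, -9.14], [-177.46, 177.46]. Speed limits (degrees/s): [159.86, 159.86, 180, 180, 180, 180].

INTERFACE

Orientations are given as a 3x3 rotation matrix whose columns are the frame's x, y, z axes.
In Python, from station import r gives the robot as it stands.
- The arm moves only by the shell command python3 -m pendant 'ROWS' [OPENING]. ROWS is JSON, a list of rows, each a list of 2 entries, a list of its own where there are three numbers: the shift along the tool's x, y, z in mm, then the turn, a rotation vector about the tool's x, y, z in rad. A call has 1 to 10 rows; each row is the pose to reach, as a shift and turn from the pose commanded when the call began, along the tool's axes at that moment; what a row does not reach only later rows make up. A row lasts 1/10 s, in which the tool goes at most 50 mm and 8.59 degrees, less where a joint would pass 70% of its speed; a pose out of reach is approached as far as the arm can. A call with a gripper value outside its range is refused whole. OPENING is the opening, from 0 (shut) to 1 (fully open), set as the call begins (- or left out, the last holds). The fingers move at their own pace and stop on an object; the grip force is fixed at half the most. Time passes only in rows, so rows that repeat a pose let the fingers close. It gives the time, the measured TCP pose, the force, the opening and the grip force at its end, in the units of the state.
- r.sense(): the state, without advancing time (a new reading comes with each control period).
- r.capture(name): name is "scene" or "top"; returns a dict with "frame" (384x512x3 uint8, red, green, blue), "vertical_fov" (degrees; the focal length in pixels is half the picture's height over the tangent of half this angle, whatever the lens; pixels are square), "cx", "cy" (the principal point, pixels), "rvec" (rotation vector, rad) and "tvec" (3), from world to camera coordinates, as OpenCV has them. Camera axes: x right, y down, z forward; pixel columns grow to the right and rows downward; lengths in m; the calibration is good to about 2 mm. A picture is of the moment at which its call begins. There is no depth.
- r.finish_job(): hands the job in; it is judged then, once.
The state is a dict: "time_s": time; "joints": joint angles; "joint_velocities": joint speeds; "effort": joint torques, N m; "tcp_pos": TCP position; "ee_rot": TCP orientation; "wrist_force": force on the tool from outside, world axes, zero at the start; "moment": the same for the moment, N m; "gripper_width": opening from 0.0 (shut) to 1.0 (fully open); "gripper_force": force on a finger pad.
Only numpy, scipy, OpenCV 4.12 (cv2) and the standard library are available. Lean on these libraries where they do the work, as an engineer would, in place of code of your own. Each camera call takes 0.05 s, during which the arm holds its last target. There are 200 camera calls.

## Working session

There is one attempt and no reset: what is moved stays moved. The work goes in short steps, Python scripts to look and compute and a shell command to move; the robot and the scene stay as the last step left them, time stands still between calls to the robot, and variables do not carry over. Pictures are saved under pics/ and viewed, at most 14 in all, crops included, and the job is handed in when it is done.

```bash
mkdir -p pics; ls
cat > h.py <<'E'
from station import r
import cv2, numpy as np
def cap(n,f=None):
    c=r.capture(n)
    if f: cv2.imwrite('pics/'+f,cv2.cvtColor(c['frame'],cv2.COLOR_RGB2BGR))
    return c
def cam(c):
    h,w=c['frame'].shape[:2]; f=h/2/np.tan(np.radians(c['vertical_fov'])/2)
    K=np.array([[f,0,c['cx']],[0,f,c['cy']],[0,0,1]]); R=cv2.Rodrigues(np.array(c['rvec'],float))[0]
    return K,R,np.array(c['tvec'],float).ravel()
def ray(c,u,v,z):
    K,R,t=cam(c); o=-R.T@t; d=R.T@np.linalg.solve(K,[u,v,1.]); return o+d*(z-o[2])/d[2]
def proj(c,p):
    K,R,t=cam(c); q=K@(R@np.array(p)+t); return q[:2]/q[2]
E
python3 - <<'E'
from h import *
for n in('scene','top'):
    c=cap(n,n+'0.png'); K,R,t=cam(c); print(n,c['vertical_fov'],c['cx'],c['cy'],-R.T@t,{k for k in c})
s=r.sense(); print(s['tcp_pos'],s['ee_rot'],s['gripper_width'],s['time_s'])
E
```

```text
pics
scene 48.51196790262646 251.3525094419052 189.87537244628467 [-0.38390177 -0.86912209  0.83099334] {'tvec', 'cx', 'vertical_fov', 'rvec', 'cy', 'frame'}
top 47.631681232158776 253.36036855882847 197.6319604858628 [-0.15403808 -0.12773467  1.12933523] {'tvec', 'cx', 'vertical_fov', 'rvec', 'cy', 'frame'}
[0.25968963 0.56804961 0.29124999] [[ 9.09387876e-01 -4.15948503e-01 -7.30999184e-04]
 [-4.15949130e-01 -9.09385961e-01 -1.86925012e-03]
 [ 1.12751392e-04  2.00393187e-03 -9.99997986e-01]] 1.0002853066589041 0.1
```

View pics/scene0.png

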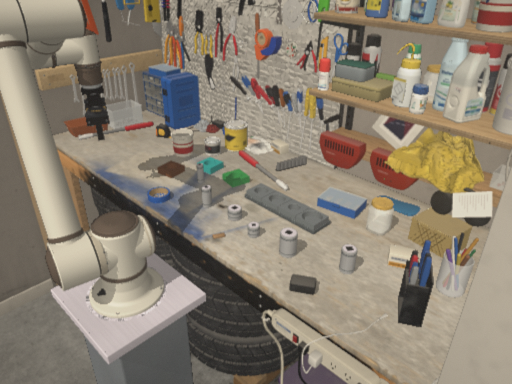

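View pics/top0.png

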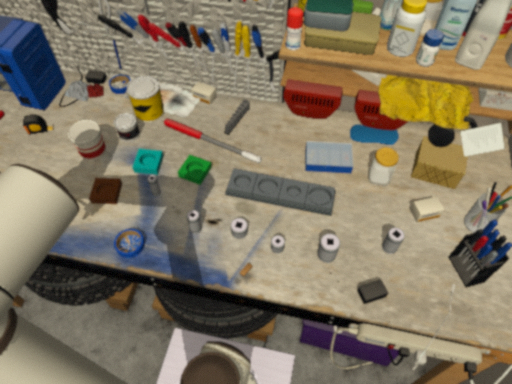

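Top view: the deep candidates are (153,178), (195,215), (393,235) and (328,243). The short ones are (239,227) and (278,242). The tray is at (280,190), and the look-alike single blocks are brown (105,190), turquoise (149,160) and green (195,167). I'll check these in a close crop.

Run:
```python
from h import *
a=cv2.imread('pics/top0.png')[140:270,130:420]; b=cv2.imread('pics/scene0.png')[150:275,180:370]
a=cv2.resize(a,None,fx=2.7,fy=2.7,interpolation=cv2.INTER_CUBIC); cv2.imwrite('pics/c1.png',a)
b=cv2.resize(b,None,fx=4,fy=4,interpolation=cv2.INTER_CUBIC); cv2.imwrite('pics/c2.png',b)
```

```text
(no output)
```

View pics/c1.png

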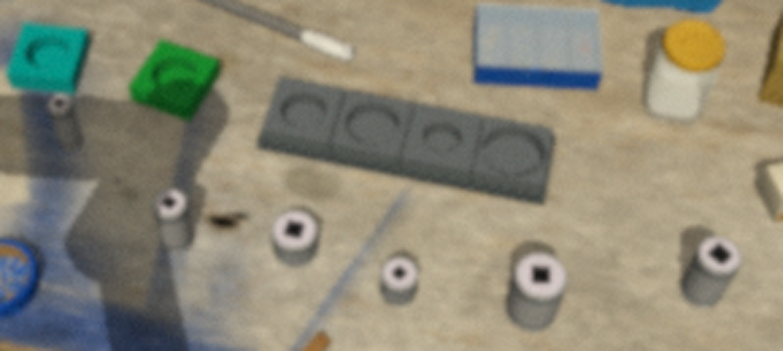

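View pics/c2.png

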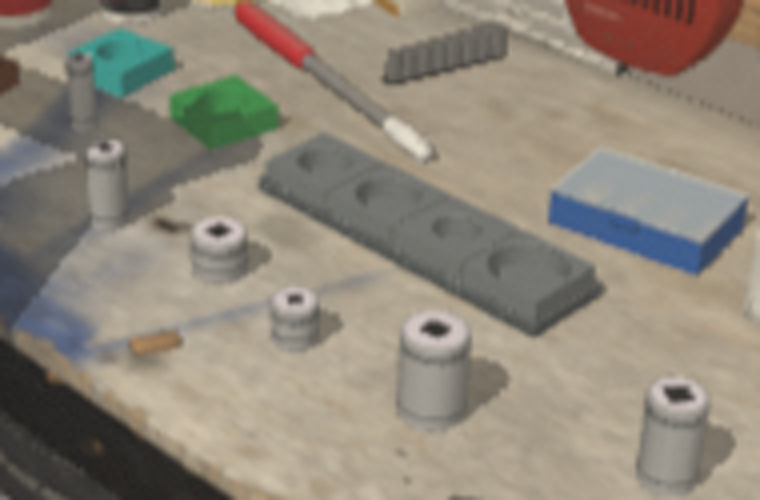

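The crops confirm the choice. The tray wells run left to right as 52, 61, 43, 70. The deep sockets in the top crop are 27 at (60,103), 36 at (172,204), 54 at (540,275) and 45 at (719,254). Both short ones are clear. Next I'll measure the positions.

```bash
cat > m.py <<'E'
from h import *
def top(c,u,v,z,rad=9):
    # centre of bright top disc near (u,v): otsu in local window, hull centroid
    g=cv2.cvtColor(c['frame'],cv2.COLOR_RGB2GRAY); x0,y0=int(u)-rad-2,int(v)-rad-2
    w=cv2.resize(g[y0:y0+2*rad+5,x0:x0+2*rad+5],None,fx=8,fy=8,interpolation=cv2.INTER_CUBIC)
    th=(int(w.max())*0.82)
    cs,_=cv2.findContours((w>th).astype(np.uint8),0,2)
    k=max(cs,key=cv2.contourArea); k=cv2.convexHull(k); m=cv2.moments(k)
    uu,vv=(m['m10']/m['m00']+.5)/8-.5+x0,(m['m01']/m['m00']+.5)/8-.5+y0
    P=ray(c,uu,vv,z); e=ray(c,uu+1,vv,z)-P
    return (uu,vv),P,2*np.sqrt(m['m00']/np.pi)/8*np.linalg.norm(e)
E
python3 - <<'E'
from m import *
np.set_printoptions(precision=4,suppress=True)
T=cap('top');S=cap('scene')
for n,a,z in[('27',(60,103),.078),('36',(172,204),.078),('45',(719,254),.078),('54',(540,275),.078),('s40',(400,274),.04),('s50',(295,232),.04)]:
    u,v=a[0]/2.7+130-.3,a[1]/2.7+140-.3; p,P,d=top(T,u,v,z); q=proj(S,P)
    q2,Q,d2=top(S,*q,z); print(n,(round(u),round(v)),np.array(p),P[:2],round(d,4),'| scene',q,np.array(q2),Q[:2],round(d2,4))
t=[(304,113),(374,126),(442,140),(512,155)]; s=[(330,160),(389,195),(457,229),(529,269)]
for a,b in zip(t,s): print(ray(T,a[0]/2.7+129.7,a[1]/2.7+139.7,.032)[:2],ray(S,b[0]/4+179.6,b[1]/4+149.6,.032)[:2])
for n,c in('T',T),('S',S):
    h=cv2.cvtColor(c['frame'],cv2.COLOR_RGB2HSV); m=((h[...,1]<50)&(h[...,2]<140)).astype(np.uint8)
    m=cv2.morphologyEx(m,cv2.MORPH_CLOSE,np.ones((5,5)))
    o=proj(c,ray(T,280,190,.032)); k,l,st,ce=cv2.connectedComponentsWithStats(m); i=l[int(o[1]),int(o[0])]; print(n,st[i])
E
```

```text
27 (152, 178) [160.9879 170.7237] [0.577  0.3327] 0.0172 | scene [208.7526 162.9602] [207.9428 154.2205] [0.6275 0.3983] 0.0153
36 (193, 215) [193.5705 215.2991] [0.4452 0.188 ] 0.0235 | scene [206.4456 187.028 ] [205.894  187.2582] [0.4427 0.1881] 0.0207
45 (396, 234) [398.2127 230.4418] [ 0.5215 -0.3812] 0.0514 | scene [353.3771 247.0778] [349.0448 247.6184] [ 0.5105 -0.3738] 0.0341
54 (330, 242) [330.1119 241.5986] [ 0.4455 -0.2013] 0.0451 | scene [288.7676 231.977 ] [289.0277 231.3343] [ 0.4486 -0.1997] 0.0525
s40 (278, 241) [281.5817 241.1339] [ 0.4386 -0.0697] 0.0536 | scene [256.1641 225.6079] [251.2842 223.7868] [ 0.4347 -0.0512] 0.0336
s50 (239, 226) [238.3595 224.561 ] [0.4648 0.0629] 0.0415 | scene [234.335 207.156] [236.5568 203.1129] [0.4888 0.0771] 0.0577
[0.6237 0.0897] [0.6331 0.0901]
[0.6232 0.0068] [0.6251 0.0079]
[ 0.6208 -0.0728] [ 0.6246 -0.0734]
[ 0.6175 -0.1534] [ 0.6192 -0.1578]
T [ 225  168  111   48 3052]
S [    0     0   351   384 57129]
```

```bash
cat > hole.py <<'E'
from h import *
def hole(c,u,v,z,rad=4):
    g=cv2.cvtColor(c['frame'],cv2.COLOR_RGB2GRAY).astype(float); x0,y0=int(round(u)),int(round(v))
    w=g[y0-rad:y0+rad+1,x0-rad:x0+rad+1]; k=np.clip((w.min()+w.max())/2-w,0,None)
    yy,xx=np.mgrid[-rad:rad+1,-rad:rad+1]; k[np.hypot(xx,yy)>rad]=0
    q=(x0+(k*xx).sum()/k.sum(),y0+(k*yy).sum()/k.sum()); return np.array(q),ray(c,*q,z)
E
python3 - <<'E'
from hole import *
np.set_printoptions(precision=4,suppress=True)
T=cap('top');S=cap('scene')
for n,a,b,z,ra in[('27',(60,103),(78,60),.078,2),('36',(172,204),(105,149),.078,3),('45',(719,254),(677,393),.078,4),('54',(540,275),(435,327),.078,4),('s40',(400,274),(295,299),.04,3),('s50',(295,232),(219,230),.04,4)]:
    u,v=a[0]/2.7+129.7,a[1]/2.7+139.7; us,vs=b[0]/4+179.6,b[1]/4+149.6
    p,P=hole(T,u,v,z,ra); q,Q=hole(S,us,vs,z,ra)
    print(n,'man',ray(T,u,v,z)[:2],ray(S,us,vs,z)[:2],'hole',P[:2],Q[:2])
h=cv2.cvtColor(T['frame'],cv2.COLOR_RGB2HSV); m=((h[...,1]<50)&(h[...,2]<140)).astype(np.uint8)
m=cv2.morphologyEx(m,cv2.MORPH_CLOSE,np.ones((5,5))); k,l,st,ce=cv2.connectedComponentsWithStats(m); i=l[190,280]
mm=(l==i).astype(np.uint8); cs,_=cv2.findContours(mm,0,2); k=max(cs,key=cv2.contourArea)
print(cv2.approxPolyDP(cv2.convexHull(k),3,True).reshape(-1,2).tolist())
for p in cv2.approxPolyDP(cv2.convexHull(k),3,True).reshape(-1,2): print(p,ray(T,*p,.032)[:2],ray(T,*p,0)[:2])
s=r.sense();print(s['time_s'])
E
```

```text
27 man [0.5453 0.3503] [0.5403 0.3481] hole [0.5455 0.3517] [0.5446 0.3533]
36 man [0.4452 0.1885] [0.4445 0.1905] hole [0.4473 0.1935] [0.449  0.1969]
45 man [ 0.5095 -0.3756] [ 0.5092 -0.3741] hole [ 0.51   -0.3763] [ 0.5087 -0.3751]
54 man [ 0.4454 -0.2002] [ 0.447  -0.1983] hole [ 0.4462 -0.2005] [ 0.4451 -0.2001]
s40 man [ 0.4362 -0.0594] [ 0.4372 -0.0582] hole [ 0.4377 -0.0579] [ 0.4366 -0.0578]
s50 man [0.4617 0.0603] [0.4651 0.0631] hole [0.465  0.0625] [0.4641 0.063 ]
[[225, 191], [235, 168], [329, 186], [335, 193], [331, 214], [228, 195]]
[225 191] [0.577  0.1333] [0.5983 0.1409]
[235 168] [0.6709 0.1251] [0.6949 0.1325]
[329 186] [ 0.6655 -0.177 ] [ 0.6894 -0.1784]
[335 193] [ 0.6431 -0.1982] [ 0.6664 -0.2003]
[331 214] [ 0.5647 -0.1956] [ 0.5857 -0.1976]
[228 195] [0.5645 0.1205] [0.5855 0.1277]
0.3
```

Positions agree to about 2 mm between the two views. First target is deep_27 at (0.545, 0.352). I'll move above it and square the tool to the world axes.

```bash
python3 -m pendant '[[[15,3,0],[0,0,-0.05]],[[50,11,0],[0,0,-0.15]],[[95,21,0],[0,0,-0.25]],[[140,31,0],[0,0,-0.35]],[[185,41,0],[0,0,-0.429]],[[230,51,0],[0,0,-0.429]],[[275,61,0],[0,0,-0.429]],[[315,70,0],[0,0,-0.429]],[[340,76,0],[0,0,-0.429]],[[349,78,0],[0,0,-0.429]]]' 0.7
python3 - <<'E'
from h import *
s=r.sense(); print(s['tcp_pos'],s['ee_rot'][0],s['joints'],s['gripper_width'])
T=cap('top','t1.png'); S=cap('scene','s1.png')
E
```

```text
time_s: 1.3
tcp_pos: [0.5466, 0.3504, 0.2918]
ee_rot: [[1.0, -0.003, -0.0], [-0.003, -1.0, -0.001], [-0.0, 0.001, -1.0]]
wrist_force: [0.3, 0.2, -0.8]
gripper_width: 0.702
gripper_force: 0.0
[0.54660941 0.35038434 0.29180082] [ 9.99995256e-01 -3.06191207e-03 -3.34787943e-04] [ 4.69113790e+01  2.44502811e+01  4.15602931e+00  7.77063009e-03
 -6.97416212e+01  4.29104880e+01] 0.701747178723343
```

```bash
python3 -m pendant '[[[0,0,20],[0,0,0]],[[-1,-1,55],[0,0,0]],[[-1,-1,90],[0,0,0]],[[-1,-1,120],[0,0,0]],[[-1,-1,145],[0,0,0]],[[-1,-1,165],[0,0,0]],[[-1,-1,178],[0,0,0]],[[-1,-1,185],[0,0,0]],[[-1,-1,185],[0,0,0]]]'
python3 -m pendant '[[[0,0,0],[0,0,0]],[[0,0,0],[0,0,0]],[[0,0,0],[0,0,0]],[[0,0,0],[0,0,0]],[[0,0,0],[0,0,0]],[[0,0,0],[0,0,0]],[[0,0,0],[0,0,0]],[[0,0,0],[0,0,0]]]' 0
python3 - <<'E'
from h import *
a=cap('scene')['frame'][110:220,150:300]; cv2.imwrite('pics/g1.png',cv2.resize(a,None,fx=4,fy=4,interpolation=2)[...,::-1])
E
```

```text
time_s: 2.3
tcp_pos: [0.5432, 0.3538, 0.1067]
ee_rot: [[1.0, 0.001, -0.001], [0.001, -1.0, -0.001], [-0.001, 0.001, -1.0]]
wrist_force: [-0.4, -1.2, 0.3]
gripper_width: 0.7
gripper_force: 0.0
time_s: 3.1
tcp_pos: [0.5439, 0.3533, 0.1075]
ee_rot: [[1.0, 0.0, 0.0], [0.0, -1.0, -0.0], [0.0, 0.0, -1.0]]
wrist_force: [-0.3, -1.1, 2.1]
gripper_width: 0.302
gripper_force: 30.0
```

View pics/g1.png

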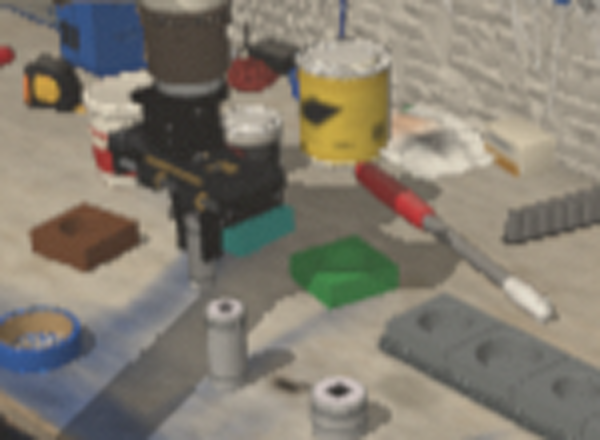

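The grip is good: the opening reads 26 mm. I'll lift, then carry to well 43 at (0.622, -0.074).

```bash
python3 -m pendant '[[[0,0,-10],[0,0,0]],[[0,0,-35],[0,0,0]],[[0,0,-65],[0,0,0]],[[0,0,-95],[0,0,0]],[[0,0,-115],[0,0,0]],[[0,0,-120],[0,0,0]]]'
python3 -m pendant '[[[2,12,0],[0,0,0]],[[8,42,0],[0,0,0]],[[16,87,0],[0,0,0]],[[24,132,0],[0,0,0]],[[32,177,0],[0,0,0]],[[40,222,0],[0,0,0]],[[48,267,0],[0,0,0]],[[56,312,0],[0,0,0]],[[64,352,0],[0,0,0]],[[70,382,0],[0,0,0]]]'
python3 -m pendant '[[[4,18,0],[0,0,0]],[[7,32,0],[0,0,0]],[[9,42,0],[0,0,0]],[[9,45,0],[0,0,0]],[[9,45,0],[0,0,0]],[[9,45,0],[0,0,0]]]'
python3 - <<'E'
from h import *
a=cap('scene')['frame'][150:260,210:360]; b=cap('top')['frame'][120:230,200:350]
cv2.imwrite('pics/p1.png',cv2.resize(np.hstack([a,b]),None,fx=2.6,fy=2.6,interpolation=2)[...,::-1])
print(np.mean([r.sense()['tcp_pos'] for _ in range(3)],0))
E
```

```text
time_s: 3.75
tcp_pos: [0.5446, 0.3542, 0.2305]
ee_rot: [[1.0, 0.001, 0.004], [0.001, -1.0, 0.004], [0.004, -0.004, -1.0]]
wrist_force: [0.6, 0.1, -2.0]
gripper_width: 0.308
gripper_force: 30.0
time_s: 4.75
tcp_pos: [0.6126, -0.0319, 0.2249]
ee_rot: [[1.0, -0.002, -0.005], [-0.002, -1.0, -0.0], [-0.005, 0.0, -1.0]]
wrist_force: [-0.6, 0.2, -2.3]
gripper_width: 0.303
gripper_force: 30.0
time_s: 5.35
tcp_pos: [0.6228, -0.0729, 0.2272]
ee_rot: [[1.0, 0.001, -0.0], [0.001, -1.0, 0.0], [-0.0, -0.0, -1.0]]
wrist_force: [-0.2, 1.0, -1.3]
gripper_width: 0.304
gripper_force: 30.0
[ 0.62284296 -0.07276493  0.2273531 ]
```

View pics/p1.png

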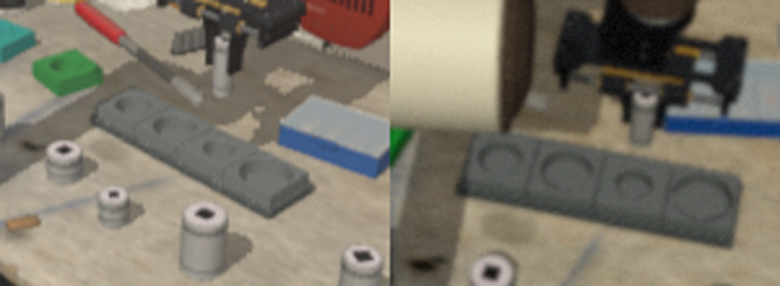

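Upright and aligned with the third well. Lowering.

```bash
python3 -m pendant '[[[0,1,20],[0,0,0]],[[0,1,45],[0,0,0]],[[0,1,65],[0,0,0]],[[0,1,78],[0,0,0]],[[0,1,86],[0,0,0]],[[0,1,94],[0,0,0]],[[0,1,101],[0,0,0]],[[0,1,106],[0,0,0]],[[0,1,107],[0,0,0]],[[0,1,107],[0,0,0]]]'
python3 - <<'E'
from h import *
a=cap('scene')['frame'][150:260,210:360]; b=cap('top')['frame'][120:230,200:350]
cv2.imwrite('pics/p2.png',cv2.resize(np.hstack([a,b]),None,fx=2.6,fy=2.6,interpolation=2)[...,::-1])
E
```

```text
time_s: 6.45
tcp_pos: [0.623, -0.0747, 0.1204]
ee_rot: [[1.0, 0.0, 0.0], [0.0, -1.0, -0.0], [0.0, 0.0, -1.0]]
wrist_force: [0.4, -0.2, -1.4]
gripper_width: 0.3
gripper_force: 30.0
```

View pics/p2.png

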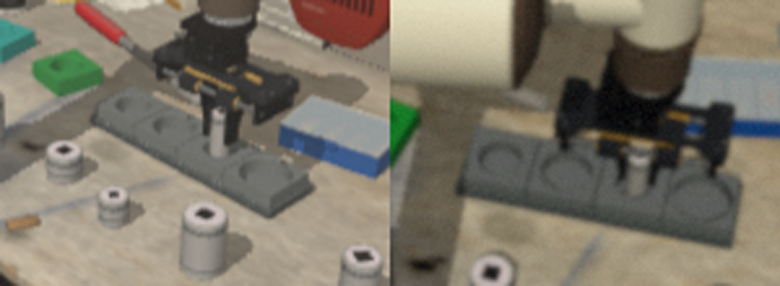

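It's inside the well with no contact force and the foot about 3 mm above the floor. I'll lower it the rest of the way, release with a small opening and rise.

```bash
python3 -m pendant '[[[0,0,2],[0,0,0]],[[0,0,2],[0,0,0]],[[0,0,2],[0,0,0]]]'
python3 -m pendant '[[[0,0,0],[0,0,0]],[[0,0,0],[0,0,0]],[[0,0,0],[0,0,0]],[[0,0,0],[0,0,0]]]' 0.55
python3 -m pendant '[[[0,0,-8],[0,0,0]],[[0,0,-30],[0,0,0]],[[0,0,-60],[0,0,0]],[[0,0,-95],[0,0,0]],[[0,0,-120],[0,0,0]],[[0,0,-130],[0,0,0]]]'
python3 - <<'E'
from h import *
print(np.mean([r.sense()['tcp_pos'] for _ in range(3)],0))
T=cap('top');S=cap('scene');np.set_printoptions(precision=1,suppress=True)
print(proj(T,(.623,-.075,.088)),proj(S,(.623,-.075,.088)))
a=S['frame'][150:260,210:360]; b=T['frame'][120:230,200:350]
cv2.imwrite('pics/p3.png',cv2.resize(np.hstack([a,b]),None,fx=2.6,fy=2.6,interpolation=2)[...,::-1])
E
```

```text
time_s: 6.85
tcp_pos: [0.6229, -0.0746, 0.1183]
ee_rot: [[1.0, 0.0, 0.0], [0.0, -1.0, -0.0], [0.0, 0.0, -1.0]]
wrist_force: [-0.7, 1.0, -1.9]
gripper_width: 0.304
gripper_force: 30.0
time_s: 7.25
tcp_pos: [0.6231, -0.0746, 0.1185]
ee_rot: [[1.0, 0.0, 0.001], [0.0, -1.0, -0.0], [0.001, 0.0, -1.0]]
wrist_force: [-0.0, -1.1, 0.6]
gripper_width: 0.528
gripper_force: 0.0
time_s: 7.85
tcp_pos: [0.624, -0.0747, 0.2524]
ee_rot: [[1.0, 0.001, 0.007], [0.001, -1.0, 0.0], [0.007, -0.0, -1.0]]
wrist_force: [-0.2, -0.5, 0.1]
gripper_width: 0.551
gripper_force: 0.0
[ 0.62401834 -0.07467367  0.25235305]
[295.6 180.3] [294.8 193.5]
```

View pics/p3.png

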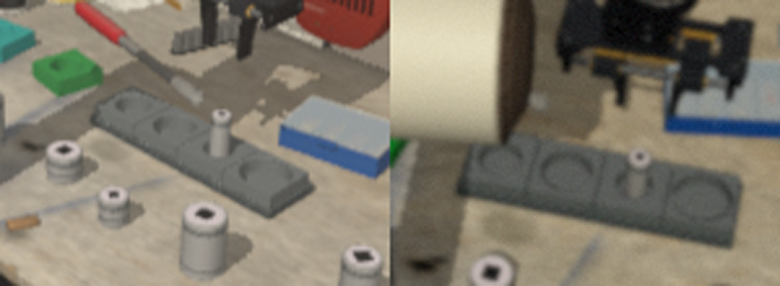

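deep_27 is in its well. Next is deep_36 at (0.446, 0.191).

```bash
python3 -m pendant '[[[-8,-12,0],[0,0,0]],[[-30,-45,0],[0,0,0]],[[-54,-82,0],[0,0,0]],[[-79,-119,0],[0,0,0]],[[-104,-156,0],[0,0,0]],[[-129,-193,0],[0,0,0]],[[-153,-229,0],[0,0,0]],[[-170,-255,0],[0,0,0]],[[-177,-266,0],[0,0,0]],[[-177,-266,0],[0,0,0]]]' 0.8
python3 -m pendant '[[[0,0,20],[0,0,0]],[[0,0,55],[0,0,0]],[[0,0,85],[0,0,0]],[[0,0,110],[0,0,0]],[[0,0,128],[0,0,0]],[[0,0,138],[0,0,0]],[[0,0,144],[0,0,0]],[[0,0,144],[0,0,0]]]'
python3 -m pendant '[[[0,0,0],[0,0,0]],[[0,0,0],[0,0,0]],[[0,0,0],[0,0,0]],[[0,0,0],[0,0,0]],[[0,0,0],[0,0,0]],[[0,0,0],[0,0,0]],[[0,0,0],[0,0,0]],[[0,0,0],[0,0,0]]]' 0
```

```text
time_s: 8.95
tcp_pos: [0.4444, 0.1922, 0.2471]
ee_rot: [[1.0, 0.003, -0.002], [0.003, -1.0, -0.001], [-0.002, 0.001, -1.0]]
wrist_force: [0.4, -0.6, -0.3]
gripper_width: 0.801
gripper_force: 0.0
time_s: 9.75
tcp_pos: [0.4459, 0.1908, 0.1037]
ee_rot: [[1.0, -0.001, -0.001], [-0.001, -1.0, -0.001], [-0.001, 0.001, -1.0]]
wrist_force: [0.2, -0.3, 0.3]
gripper_width: 0.797
gripper_force: 0.0
time_s: 10.55
tcp_pos: [0.446, 0.1916, 0.1045]
ee_rot: [[1.0, 0.0, 0.001], [0.0, -1.0, 0.0], [0.001, -0.0, -1.0]]
wrist_force: [-0.3, 1.0, 2.0]
gripper_width: 0.409
gripper_force: 30.0
```

```bash
python3 -m pendant '[[[0,0,-10],[0,0,0]],[[0,0,-35],[0,0,0]],[[0,0,-65],[0,0,0]],[[0,0,-95],[0,0,0]],[[0,0,-115],[0,0,0]],[[0,0,-120],[0,0,0]]]'
python3 -m pendant '[[[8,5,0],[0,0,0]],[[30,17,0],[0,0,0]],[[60,34,0],[0,0,0]],[[92,51,0],[0,0,0]],[[124,69,0],[0,0,0]],[[152,85,0],[0,0,0]],[[171,96,0],[0,0,0]],[[179,101,0],[0,0,0]],[[179,101,0],[0,0,0]],[[179,101,0],[0,0,0]]]'
python3 -m pendant '[[[0,0,20],[0,0,0]],[[0,0,45],[0,0,0]],[[0,0,65],[0,0,0]],[[0,0,78],[0,0,0]],[[0,0,80],[0,0,0]],[[0,0,80],[0,0,0]]]'
python3 - <<'E'
from h import *
T=cap('top');S=cap('scene')
a=S['frame'][150:260,210:360]; b=T['frame'][120:230,200:350]
cv2.imwrite('pics/p4.png',cv2.resize(np.hstack([a,b]),None,fx=2.6,fy=2.6,interpolation=2)[...,::-1])
E
```

```text
time_s: 11.15
tcp_pos: [0.4463, 0.1917, 0.2267]
ee_rot: [[1.0, 0.0, 0.004], [0.0, -1.0, 0.003], [0.004, -0.003, -1.0]]
wrist_force: [-0.1, 0.3, -2.1]
gripper_width: 0.404
gripper_force: 30.0
time_s: 12.15
tcp_pos: [0.6239, 0.0903, 0.2228]
ee_rot: [[1.0, -0.0, -0.003], [-0.0, -1.0, -0.001], [-0.003, 0.001, -1.0]]
wrist_force: [-0.4, -0.4, -2.5]
gripper_width: 0.411
gripper_force: 30.0
time_s: 12.75
tcp_pos: [0.6248, 0.0908, 0.1446]
ee_rot: [[1.0, 0.001, 0.0], [0.001, -1.0, -0.0], [0.0, 0.0, -1.0]]
wrist_force: [0.3, -0.0, -2.9]
gripper_width: 0.404
gripper_force: 30.0
```

View pics/p4.png

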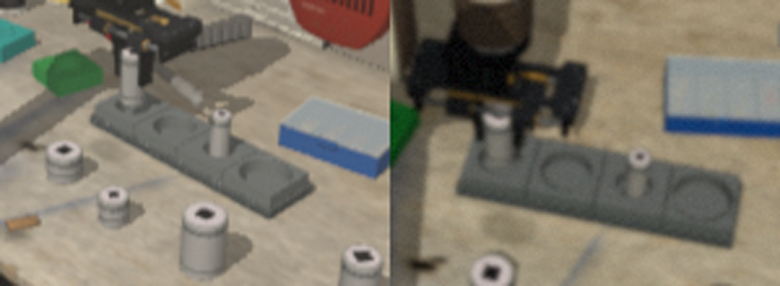

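Centred over the left well, with the foot just above the rim. Lowering and releasing.

```bash
python3 -m pendant '[[[0,0,6],[0,0,0]],[[0,0,14],[0,0,0]],[[0,0,22],[0,0,0]],[[0,0,27],[0,0,0]],[[0,0,29],[0,0,0]],[[0,0,29],[0,0,0]],[[0,0,29],[0,0,0]]]'
python3 -m pendant '[[[0,0,0],[0,0,0]],[[0,0,0],[0,0,0]],[[0,0,0],[0,0,0]],[[0,0,0],[0,0,0]]]' 0.65
python3 -m pendant '[[[0,0,-8],[0,0,0]],[[0,0,-30],[0,0,0]],[[0,0,-60],[0,0,0]],[[0,0,-95],[0,0,0]],[[0,0,-120],[0,0,0]],[[0,0,-130],[0,0,0]],[[0,0,-130],[0,0,0]]]'
```

```text
time_s: 13.55
tcp_pos: [0.6251, 0.0904, 0.1153]
ee_rot: [[1.0, 0.0, 0.001], [0.0, -1.0, 0.0], [0.001, -0.0, -1.0]]
wrist_force: [0.3, -0.0, -2.4]
gripper_width: 0.406
gripper_force: 30.0
time_s: 13.95
tcp_pos: [0.6251, 0.0904, 0.1157]
ee_rot: [[1.0, 0.0, 0.001], [0.0, -1.0, 0.0], [0.001, -0.0, -1.0]]
wrist_force: [0.7, 0.2, -0.0]
gripper_width: 0.629
gripper_force: 0.0
time_s: 14.65
tcp_pos: [0.6253, 0.0906, 0.2472]
ee_rot: [[1.0, 0.0, 0.004], [0.0, -1.0, 0.001], [0.004, -0.001, -1.0]]
wrist_force: [0.6, -0.7, -0.7]
gripper_width: 0.647
gripper_force: 0.0
```

Next is deep_54 at (0.446, -0.200).

```bash
python3 -m pendant '[[[-8,13,0],[0,0,0]],[[-30,48,0],[0,0,0]],[[-55,89,0],[0,0,0]],[[-80,130,0],[0,0,0]],[[-105,170,0],[0,0,0]],[[-130,210,0],[0,0,0]],[[-154,249,0],[0,0,0]],[[-172,278,0],[0,0,0]],[[-179,290,0],[0,0,0]],[[-179,290,0],[0,0,0]]]' 1
python3 -m pendant '[[[0,0,20],[0,0,0]],[[0,0,55],[0,0,0]],[[0,0,85],[0,0,0]],[[0,0,110],[0,0,0]],[[0,0,128],[0,0,0]],[[0,0,138],[0,0,0]],[[0,0,142],[0,0,0]],[[0,0,142],[0,0,0]]]'
python3 -m pendant '[[[0,0,0],[0,0,0]],[[0,0,0],[0,0,0]],[[0,0,0],[0,0,0]],[[0,0,0],[0,0,0]],[[0,0,0],[0,0,0]],[[0,0,0],[0,0,0]],[[0,0,0],[0,0,0]],[[0,0,0],[0,0,0]]]' 0
```

```text
time_s: 15.65
tcp_pos: [0.4439, -0.2009, 0.244]
ee_rot: [[1.0, -0.003, -0.003], [-0.003, -1.0, 0.001], [-0.003, -0.001, -1.0]]
wrist_force: [-0.2, 0.7, -0.3]
gripper_width: 1.003
gripper_force: 0.0
time_s: 16.45
tcp_pos: [0.4462, -0.1993, 0.103]
ee_rot: [[1.0, 0.001, -0.001], [0.001, -1.0, -0.0], [-0.001, 0.0, -1.0]]
wrist_force: [0.5, -0.3, 0.3]
gripper_width: 0.996
gripper_force: 0.0
time_s: 17.25
tcp_pos: [0.4461, -0.1998, 0.1036]
ee_rot: [[1.0, 0.0, 0.0], [0.0, -1.0, -0.0], [0.0, 0.0, -1.0]]
wrist_force: [-0.6, -1.1, 4.4]
gripper_width: 0.618
gripper_force: 30.0
```

```bash
python3 -m pendant '[[[0,0,-8],[0,0,0]],[[0,0,-30],[0,0,0]],[[0,0,-60],[0,0,0]],[[0,0,-90],[0,0,0]],[[0,0,-112],[0,0,0]],[[0,0,-120],[0,0,0]]]'
python3 -m pendant '[[[8,-2,0],[0,0,0]],[[28,-7,0],[0,0,0]],[[58,-15,0],[0,0,0]],[[90,-23,0],[0,0,0]],[[122,-31,0],[0,0,0]],[[150,-38,0],[0,0,0]],[[168,-42,0],[0,0,0]],[[174,-44,0],[0,0,0]],[[174,-44,0],[0,0,0]],[[174,-44,0],[0,0,0]]]'
python3 -m pendant '[[[0,0,20],[0,0,0]],[[0,0,45],[0,0,0]],[[0,0,65],[0,0,0]],[[0,0,78],[0,0,0]],[[0,0,80],[0,0,0]],[[0,0,80],[0,0,0]]]'
python3 - <<'E'
from h import *
T=cap('top');S=cap('scene')
a=S['frame'][150:260,210:360]; b=T['frame'][120:230,200:350]
cv2.imwrite('pics/p5.png',cv2.resize(np.hstack([a,b]),None,fx=2.6,fy=2.6,interpolation=2)[...,::-1])
E
```

```text
time_s: 17.85
tcp_pos: [0.4462, -0.1995, 0.225]
ee_rot: [[1.0, 0.0, 0.003], [0.0, -1.0, 0.0], [0.003, -0.0, -1.0]]
wrist_force: [1.2, -1.6, -4.4]
gripper_width: 0.618
gripper_force: 30.0
time_s: 18.85
tcp_pos: [0.6187, -0.1556, 0.2217]
ee_rot: [[1.0, -0.0, -0.004], [-0.0, -1.0, 0.0], [-0.004, -0.0, -1.0]]
wrist_force: [0.1, -0.1, -4.2]
gripper_width: 0.613
gripper_force: 30.0
time_s: 19.45
tcp_pos: [0.6199, -0.1559, 0.1436]
ee_rot: [[1.0, 0.0, 0.0], [0.0, -1.0, -0.0], [0.0, 0.0, -1.0]]
wrist_force: [0.2, -0.2, -3.2]
gripper_width: 0.617
gripper_force: 30.0
```

View pics/p5.png

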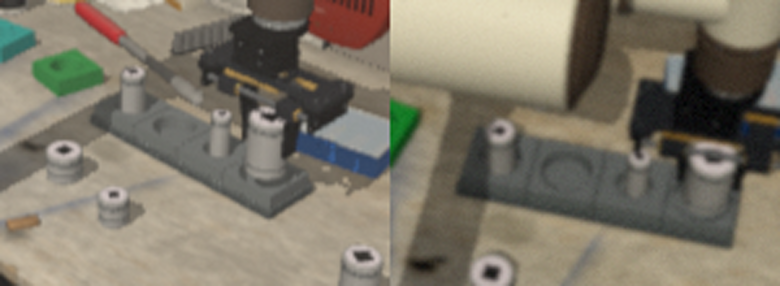

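deep_36 is in its well, and deep_54 sits over the right-hand well. Lowering.

```bash
python3 -m pendant '[[[0,0,6],[0,0,0]],[[0,0,14],[0,0,0]],[[0,0,22],[0,0,0]],[[0,0,27],[0,0,0]],[[0,0,29],[0,0,0]],[[0,0,29],[0,0,0]],[[0,0,29],[0,0,0]]]'
python3 -m pendant '[[[0,0,0],[0,0,0]],[[0,0,0],[0,0,0]],[[0,0,0],[0,0,0]],[[0,0,0],[0,0,0]]]' 0.8
python3 -m pendant '[[[0,0,-8],[0,0,0]],[[0,0,-30],[0,0,0]],[[0,0,-60],[0,0,0]],[[0,0,-95],[0,0,0]],[[0,0,-120],[0,0,0]],[[0,0,-130],[0,0,0]],[[0,0,-130],[0,0,0]]]'
```

```text
time_s: 20.25
tcp_pos: [0.6202, -0.1556, 0.1143]
ee_rot: [[1.0, 0.0, 0.001], [0.0, -1.0, -0.0], [0.001, 0.0, -1.0]]
wrist_force: [0.5, -0.6, -5.0]
gripper_width: 0.617
gripper_force: 30.0
time_s: 20.65
tcp_pos: [0.6204, -0.1557, 0.115]
ee_rot: [[1.0, 0.0, 0.002], [0.0, -1.0, -0.0], [0.002, 0.0, -1.0]]
wrist_force: [-0.4, 0.7, 0.4]
gripper_width: 0.789
gripper_force: 0.0
time_s: 21.35
tcp_pos: [0.6204, -0.1556, 0.2462]
ee_rot: [[1.0, 0.0, 0.004], [0.0, -1.0, -0.0], [0.004, 0.0, -1.0]]
wrist_force: [0.1, -0.1, -1.0]
gripper_width: 0.8
gripper_force: 0.0
```

Last is deep_45 at (0.5095, -0.3755).

```bash
python3 -m pendant '[[[-5,10,0],[0,0,0]],[[-19,38,0],[0,0,0]],[[-38,76,0],[0,0,0]],[[-57,114,0],[0,0,0]],[[-76,152,0],[0,0,0]],[[-94,188,0],[0,0,0]],[[-106,212,0],[0,0,0]],[[-110,220,0],[0,0,0]],[[-110,220,0],[0,0,0]]]' 0.95
python3 -m pendant '[[[0,0,20],[0,0,0]],[[0,0,55],[0,0,0]],[[0,0,85],[0,0,0]],[[0,0,110],[0,0,0]],[[0,0,128],[0,0,0]],[[0,0,138],[0,0,0]],[[0,0,142],[0,0,0]],[[0,0,142],[0,0,0]]]'
python3 -m pendant '[[[0,0,0],[0,0,0]],[[0,0,0],[0,0,0]],[[0,0,0],[0,0,0]],[[0,0,0],[0,0,0]],[[0,0,0],[0,0,0]],[[0,0,0],[0,0,0]],[[0,0,0],[0,0,0]],[[0,0,0],[0,0,0]]]' 0
```

```text
time_s: 22.25
tcp_pos: [0.5084, -0.3767, 0.2424]
ee_rot: [[1.0, -0.002, -0.003], [-0.002, -1.0, 0.002], [-0.003, -0.002, -1.0]]
wrist_force: [0.7, -0.6, 0.1]
gripper_width: 0.954
gripper_force: 0.0
time_s: 23.05
tcp_pos: [0.5103, -0.3752, 0.1021]
ee_rot: [[1.0, 0.001, -0.0], [0.001, -1.0, 0.0], [-0.0, -0.0, -1.0]]
wrist_force: [-0.5, -0.1, 0.6]
gripper_width: 0.948
gripper_force: 0.0
time_s: 23.85
tcp_pos: [0.51, -0.3757, 0.1024]
ee_rot: [[1.0, 0.0, 0.0], [0.0, -1.0, -0.0], [0.0, 0.0, -1.0]]
wrist_force: [-0.6, 0.5, 2.1]
gripper_width: 0.514
gripper_force: 30.0
```

```bash
python3 -m pendant '[[[0,0,-8],[0,0,0]],[[0,0,-30],[0,0,0]],[[0,0,-60],[0,0,0]],[[0,0,-95],[0,0,0]],[[0,0,-125],[0,0,0]],[[0,0,-138],[0,0,0]],[[0,0,-140],[0,0,0]]]'
python3 -m pendant '[[[2,-8,0],[0,0,0]],[[10,-32,0],[0,0,0]],[[22,-73,0],[0,0,0]],[[34,-115,0],[0,0,0]],[[47,-158,0],[0,0,0]],[[60,-202,0],[0,0,0]],[[73,-246,0],[0,0,0]],[[86,-290,0],[0,0,0]],[[97,-328,0],[0,0,0]],[[106,-357,0],[0,0,0]]]'
python3 -m pendant '[[[4,-15,0],[0,0,0]],[[7,-23,0],[0,0,0]],[[8,-27,0],[0,0,0]],[[8,-27,0],[0,0,0]],[[8,-27,20],[0,0,0]],[[8,-27,50],[0,0,0]],[[8,-27,78],[0,0,0]],[[8,-27,96],[0,0,0]],[[8,-27,100],[0,0,0]],[[8,-27,100],[0,0,0]]]'
python3 - <<'E'
from h import *
T=cap('top');S=cap('scene')
a=S['frame'][150:260,210:360]; b=T['frame'][120:230,200:350]
cv2.imwrite('pics/p6.png',cv2.resize(np.hstack([a,b]),None,fx=2.6,fy=2.6,interpolation=2)[...,::-1])
E
```

```text
time_s: 24.55
tcp_pos: [0.5102, -0.3757, 0.2435]
ee_rot: [[1.0, -0.0, 0.002], [-0.0, -1.0, -0.001], [0.002, 0.001, -1.0]]
wrist_force: [1.2, -0.8, -5.0]
gripper_width: 0.511
gripper_force: 30.0
time_s: 25.55
tcp_pos: [0.615, -0.0156, 0.2393]
ee_rot: [[1.0, 0.002, -0.005], [0.002, -1.0, -0.0], [-0.005, 0.0, -1.0]]
wrist_force: [0.3, 0.2, -3.0]
gripper_width: 0.512
gripper_force: 30.0
time_s: 26.55
tcp_pos: [0.6237, 0.0073, 0.142]
ee_rot: [[1.0, -0.001, -0.001], [-0.001, -1.0, -0.001], [-0.001, 0.001, -1.0]]
wrist_force: [-0.1, -0.8, -3.7]
gripper_width: 0.51
gripper_force: 30.0
```

View pics/p6.png

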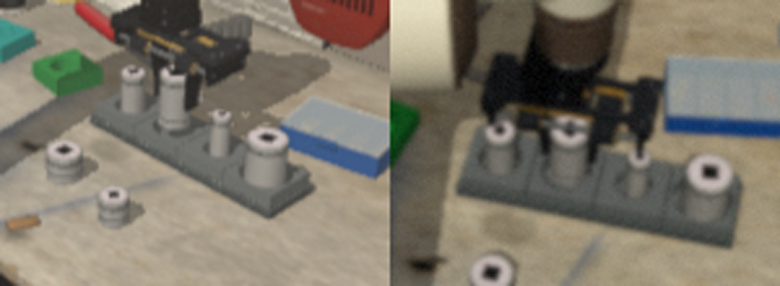

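It's over its well and clear of both neighbours.

```bash
python3 -m pendant '[[[0,0,6],[0,0,0]],[[0,0,14],[0,0,0]],[[0,0,22],[0,0,0]],[[0,0,27],[0,0,0]],[[0,0,29],[0,0,0]],[[0,0,29],[0,0,0]],[[0,0,29],[0,0,0]]]'
python3 -m pendant '[[[0,0,0],[0,0,0]],[[0,0,0],[0,0,0]],[[0,0,0],[0,0,0]],[[0,0,0],[0,0,0]]]' 0.67
python3 -m pendant '[[[0,0,-8],[0,0,0]],[[0,0,-30],[0,0,0]],[[0,0,-60],[0,0,0]],[[0,0,-95],[0,0,0]],[[0,0,-130],[0,0,0]],[[-30,0,-150],[0,0,0]],[[-60,-40,-150],[0,0,0]],[[-60,-80,-150],[0,0,0]],[[-60,-120,-150],[0,0,0]],[[-60,-150,-150],[0,0,0]]]'
python3 -m pendant '[[[0,-40,0],[0,0,0]],[[0,-80,0],[0,0,0]],[[0,-110,0],[0,0,0]],[[0,-120,0],[0,0,0]],[[0,-120,0],[0,0,0]]]'
python3 - <<'E'
from hole import *
np.set_printoptions(precision=4,suppress=True)
T=cap('top');S=cap('scene')
a=S['frame'][150:260,210:360]; b=T['frame'][140:250,200:350]
cv2.imwrite('pics/p7.png',cv2.resize(np.hstack([a,b]),None,fx=2.6,fy=2.6,interpolation=2)[...,::-1])
for n,p,ra in[('36',(.625,.0904,.088),3),('45',(.6238,.008,.088),4),('27',(.623,-.0746,.088),2),('54',(.6202,-.1556,.088),4),('s40',(.437,-.058,.04),3),('s50',(.4646,.0627,.04),4)]:
    print(n,p,[hole(c,*proj(c,p),p[2],ra)[1][:2] for c in(T,S)])
print(r.sense()['tcp_pos'])
E
```

```text
time_s: 27.35
tcp_pos: [0.6241, 0.0085, 0.1133]
ee_rot: [[1.0, 0.0, 0.001], [0.0, -1.0, 0.0], [0.001, -0.0, -1.0]]
wrist_force: [0.3, -0.2, -4.1]
gripper_width: 0.511
gripper_force: 30.0
time_s: 27.75
tcp_pos: [0.6243, 0.0084, 0.114]
ee_rot: [[1.0, 0.0, 0.001], [0.0, -1.0, 0.0], [0.001, -0.0, -1.0]]
wrist_force: [0.1, -0.0, -0.4]
gripper_width: 0.659
gripper_force: 0.0
time_s: 28.75
tcp_pos: [0.5635, 0.1603, 0.2646]
ee_rot: [[1.0, 0.001, 0.002], [0.001, -1.0, 0.001], [0.002, -0.001, -1.0]]
wrist_force: [-0.2, 0.2, -0.2]
gripper_width: 0.666
gripper_force: 0.0
time_s: 29.25
tcp_pos: [0.5636, 0.2794, 0.2635]
ee_rot: [[1.0, 0.002, 0.0], [0.002, -1.0, 0.0], [0.0, -0.0, -1.0]]
wrist_force: [0.9, -0.2, 1.3]
gripper_width: 0.667
gripper_force: 0.0
36 (0.625, 0.0904, 0.088) [array([0.6267, 0.0907]), array([0.6325, 0.0988])]
45 (0.6238, 0.008, 0.088) [array([0.624 , 0.0087]), array([0.6236, 0.0088])]
27 (0.623, -0.0746, 0.088) [array([ 0.6253, -0.0746]), array([ 0.6249, -0.0732])]
54 (0.6202, -0.1556, 0.088) [array([ 0.6209, -0.1561]), array([ 0.6195, -0.1549])]
s40 (0.437, -0.058, 0.04) [array([ 0.4377, -0.0579]), array([ 0.4366, -0.0578])]
s50 (0.4646, 0.0627, 0.04) [array([0.4651, 0.0625]), array([0.4641, 0.0631])]
[0.5637 0.2775 0.2635]
```

View pics/p7.png

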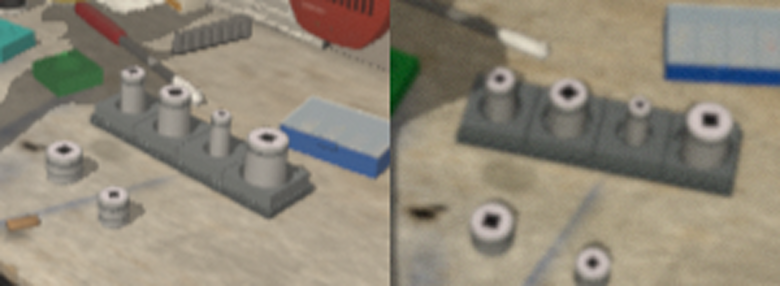

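All four deep sockets stand upright in their wells at the expected height. The short ones haven't moved and the gripper is clear, so I'm handing in.

```bash
python3 -c "
from station import r
print(r.finish_job())"
```

```text
the job is handed in; nothing more can be done
None
```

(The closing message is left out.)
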